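Press the hanging eyelet home in a ribbon sample board

TASK

One of the two ribbon sample boards in the sorter still has its hanging eyelet standing proud: pull that board out and feed it eyelet end first into the hand press, between the side guides and right up against the back gauge, and let go of it. Press the black palm knob steadily down until it stops dead and hold it there a moment, without forcing it past the stop, so that the eyelet is driven flush; then draw the board out again and leave it lying flat on the cutting mat, swatches up. Leave the other board and the things on the bench as they are.

Things in the scene. Friction and masses are not known exactly. Their poses are not given: they have to be found in the camera images.
- board_centre (a point): Centre (half-way up) of the board to work on: rigid white foam board 180 x 52 x 10 mm, 50 to 110 g, six ribbon swatches across its top, steel eyelet near one end. x: along the board to the eyelet end; z: up out of the swatch side. It starts flat in either bay of the sorter, eyelet end sticking out 62 to 72 mm, tail under the deck. In the press only its tail can be held.
- eyelet_top (a point): Middle of the top of that board's eyelet, 68 mm from the board's centre along its x (22 mm from the end): a steel flange 28 mm across, 2.5 mm thick, on a barrel started in its hole. At the start its top stands about 9.5 mm above the board; pressed flush, 2.5 mm.
- eyelet (a joint): How far the eyelet is driven in, m: 0 to 0.0008 at the start (standing proud), 0.007 = flange flush on the board. It grips its hole, yields only to a push of about 9 N and stays where it is pushed.
- board2_centre (a point): Centre of the other board in the sorter, same size and make (axes alike), its eyelet already flush. To be left alone.
- rack_front (a point): Middle of the front edge of the sorter's floor, 20 mm above the bench. x points from the front into the bays, y along the front. The sorter is a fixed low plywood rack 124 mm deep, 224 wide, 52 high: two open-fronted bays side by side, each 103 mm wide and 26 high, centres 54.5 mm either side of the middle, under one 6 mm deck.
- home (a point): Point on the steel work table of the fixed grey hand press, under the ram axis: the eyelet's place. x: feed direction, from the open front into the throat; y: to the side; z up. The table is 100 mm wide, its top 45 mm above the bench, from 95 mm in front of this point to 30 mm behind it. The press head (48 mm boss, 55 to 110 mm above the table) overhangs from 24 mm in front of it.
- gauge (a point): Middle of the face of the back gauge, the steel bar 64 mm wide and 16 mm high that the board's end butts against; on the table, 22 mm behind home, axes alike.
- mouth (a point): Middle, on the table, of the flared mouth (70 mm wide) of the two side guides, 53 mm in front of home, axes alike. The guides are 12 mm high; from 17 mm past the mouth they run parallel, 56 mm apart, to the back gauge. The table between mouth and front edge (42 mm) is open and flat. The raised die clears the table by 33 mm.
- knob_top (a point): Middle of the top of the black mushroom palm knob on the ram of the press, 52 mm across (flat part 26 mm), 205 mm above the bench with the ram up. Pushed straight down.
- ram (a joint): Travel of the ram, m: 0 = up, 0.020 = its collar stopped dead on the head. A spring returns it (7 N at the start, 13 N at the bottom). After 13 mm the die meets a proud eyelet and the push rises by about 9 N more, to some 22 N, before the solid stop. Push slowly: over 60 N, impact included, is forcing it.
- mat_top (a point): Middle of the top of the cutting mat: black rubber with grey grid lines, 250 mm along its x, 190 mm along its y, top 2 mm above the bench, fixed, with nothing on it. Free for putting the board down on the way, and its place at the end.
- scissors: Bystander: scissors with blue loops, 190 mm long, 10 mm high, flat on the bench in front of the press. Origin underneath, at the pivot; x towards the blades.
- pliers: Bystander: pliers with orange grips, 155 mm long, flat on the bench beyond the mat. Origin underneath, at the pivot.
- spool_a: Bystander: red ribbon spool lying flat, 84 mm across, 40 mm high, beyond the mat near the press. Origin under its centre.
- spool_b: Bystander: blue ribbon spool lying flat, 72 mm across, 31 mm high, right of the press. Origin under its centre.
- mug: Bystander: white mug, 80 mm across, 92 mm high, beyond the sorter. Origin under its centre.
- canister: Bystander: square brown tea canister with a brass lid, 85 x 85 x 161 mm, to the right. Origin under its centre.

How it is judged:
On the way, in this order (a step that is already met when the one before it is completed fails the run):
1. the board lies home in the press, let go of, its eyelet (still proud) under the die (x of eyelet_top in the frame of home between -0.003 and 0.003 m and y of eyelet_top in the frame of home between -0.004 and 0.004 m and angle between board_centre's own z axis and vertical below 0.06 rad and z of board_centre in the frame of home below 0.008 m and value of joint eyelet below 0.002 m and value of joint ram below 0.003 m and contact force between the fingers and board below 0.1 N), for 0.1 s.
2. the ram is pressed to its stop with the board home, driving the eyelet flush (value of joint ram above 0.0194 m and value of joint eyelet above 0.0055 m and horizontal distance between eyelet_top and home below 0.006 m), for 0.2 s.
At the end, for the whole second after the job is handed in: The eyelet is driven in by 5.5 mm or more of its 7 mm; the ram is back up (within 1 mm); the board lies flat on the cutting mat (its centre inside the mat's outline, tilt under 0.06 rad), swatches up, at rest (value of joint eyelet above 0.0055 m and value of joint ram below 0.001 m and x of board_centre in the frame of mat_top between -0.125 and 0.125 m and y of board_centre in the frame of mat_top between -0.095 and 0.095 m and z of board_centre in the frame of mat_top below 0.008 m and angle between board_centre's own z axis and vertical below 0.06 rad and linear speed of board below 0.01 m/s); the robot touches nothing.
It fails at once if the press is forced: more than 60 N on the ram (contact force between any of the arm, the fingers and ram above 60 N).
It fails at once if the other sample board is shifted by more than 15 mm (distance of board2_centre from where it was at the start of the episode above 0.015 m).
It fails at once if a thing on the bench is shifted by more than 20 mm (distance of any of scissors, pliers, spool_a, spool_b, mug, canister from where it was at the start of the episode above 0.02 m).
It also fails if it takes over 70 s, if anything falls off the work surface, if the arm or the gripper's body presses on something with over 40 N, if the wrist force passes 120 N, or if a joint passes its speed limit or range.

ROBOT

A 6-joint arm with a two-finger parallel gripper is mounted at the origin on the work surface. World frame = base frame: x ahead of the robot, y to its left, z up, the work surface at z = 0. Lengths are in m, angles in rad, forces in N, time in s.
With the tool pointing down it reaches from about 0.3 to 0.775 m from the base axis. Payload 14.6 kg.
Tool frame: the origin (TCP) lies between the finger pads; the fingertips stand 17 mm ahead of it and the grasp point (between the pads) lies 2 mm behind it; x points along the fingers, y is the direction in which the jaws open and shut, and the axes are right-handed (so a half turn about x gives the same grasp; the last joint's range is limited). The gripper opens to 85 mm and grips with 20 to 120 N. Pads are 22 mm wide; open, the fingers measure 114 mm over their backs; the gripper's body (76 mm by 85 mm) begins 54 mm behind the grasp point. The pads swing forward as they close: fully open they stand 13 mm farther back than shut.
Start: joints at [1.193, 0.3, 1.521, -0, 1.321, -0.067], TCP at [0.168, 0.524, 0.248] pointing down, gripper open.
Joint ranges: [-3.03, 3.03], [-0.79, 2.21], [0.23, 2.52], [-1.04, 4.18], [0, 3.07], [-2.55, 2.55]. Speed limits (rad/s): [2.22, 2.22, 2.57, 3.14, 3.14, 3.14].

INTERFACE

Orientations are given as a 3x3 rotation matrix whose columns are the frame's x, y, z axes.
In Python, from plant import robot, cams gives the robot as it stands. Calls block until the motion is done:
- robot.move_pose(position, orientation): joint-space move of the TCP to a pose.
- robot.movel(position, rot=None, rate=0.15): straight line of the TCP; rot=None keeps the orientation; rate is the mean speed in m/s.
- robot.move_joints(angles): joint-space move.
- robot.ungrasp() and robot.grasp(force=None): open the fingers fully, or close them until they stop; force is the grip in N (None keeps the last).
- robot.hold(seconds).
- robot.inverse_kinematics(position, orientation): joint angles nearest the present ones, or None.
- cams.snapshot(name): name is "scene" or "top" or "wrist"; returns the picture (420x560x3 uint8, red, green, blue); there is no depth.
- cams.calibration(name): a dict with "camera_matrix" (3x3 intrinsics, pixels), "rvec" (rotation vector, rad) and "tvec" (3), from world to camera coordinates, as OpenCV has them; the wrist camera has in their place "hand_eye" (4x4, takes a point from camera to tool coordinates, whose origin is the TCP and whose axes are the tool frame's). Camera axes: x right, y down, z forward; pixel columns grow to the right and rows downward; lengths in m; the calibration is good to about 2 mm. The wrist camera is an equidistant fisheye: a pixel r from the principal point sees the ray r / f radians off the axis. A picture is of the moment at which its call begins: read the wrist's pose just before it. calibration takes no time and is no camera call.
A pose or a line that the arm cannot do raises robot.Unreachable and nothing moves.
- robot.finish_job(): hands the job in, once; it reports no verdict.
Readings, each from a call of its own:
- robot.current_time(): time.
- robot.current_joint_positions(): joint angles.
- robot.current_qvel(): joint speeds.
- robot.current_tau(): joint torques, N m.
- robot.current_tool_pos(): TCP position.
- robot.current_eef_rot(): TCP orientation.
- robot.current_force(): force on the tool from outside, world axes, zero at the start.
- robot.current_torque(): the same for the moment, N m.
- robot.current_opening(): finger opening in m.
Only numpy, scipy, OpenCV 4.12 (cv2) and the standard library are available. Lean on these libraries where they do the work, as an engineer would, in place of code of your own. Each camera call takes 0.05 s, during which the arm holds its last target.

## Working session

There is one attempt and no reset: what is moved stays moved. The work goes in short steps, each a Python script; the robot and the scene stay as the last script left them, time stands still between calls to the robot, and variables do not carry over. Pictures are saved under pics/ and viewed, and the job is handed in when it is done.

```bash
ls; mkdir -p pics
cat > h.py <<'E'
import numpy as np, cv2
from plant import robot, cams
def save(n,name):
    im=cams.snapshot(n); cv2.imwrite('pics/'+name+'.png',im[:,:,::-1]); return im
def ray(n,uv):
    c=cams.calibration(n);K=np.array(c['camera_matrix']);R=cv2.Rodrigues(np.array(c['rvec'],float))[0];t=np.array(c['tvec'],float).ravel()
    d=R.T@(np.linalg.inv(K)@np.array([uv[0],uv[1],1.0])); o=-R.T@t
    return o,d/np.linalg.norm(d)
def onz(n,uv,z):
    o,d=ray(n,uv); return o+d*(z-o[2])/d[2]
def proj(n,P):
    c=cams.calibration(n); return cv2.projectPoints(np.array(P,float).reshape(-1,1,3),np.array(c['rvec'],float),np.array(c['tvec'],float),np.array(c['camera_matrix'],float),None)[0].reshape(-1,2)
def two(n1,u1,n2,u2):
    o1,d1=ray(n1,u1);o2,d2=ray(n2,u2)
    A=np.stack([d1,-d2],1);s=np.linalg.lstsq(A,o2-o1,rcond=None)[0]
    a=o1+s[0]*d1;b=o2+s[1]*d2
    return (a+b)/2,np.linalg.norm(a-b)
E
python3 - <<'E'
from h import *
for n in ['scene','top','wrist']: save(n,n+'0')
for n in ['scene','top','wrist']:
    print(n,cams.calibration(n))
    if n!='wrist': print(ray(n,(280,210)))
E
```

```text
pics
scene {'camera_matrix': array([[487.3940649 ,   0.        , 270.20508506],
       [  0.        , 487.3940649 , 212.71746476],
       [  0.        ,   0.        ,   1.        ]]), 'rvec': array([ 2.25322454,  0.90615024, -0.32720767]), 'tvec': array([-0.41649778, -0.24471583,  1.6503863 ])}
(array([ 1.17671899, -0.66603755,  1.06247709]), array([-0.44124022,  0.51524307, -0.73473236]))
top {'camera_matrix': array([[525.7715869 ,   0.        , 283.0361521 ],
       [  0.        , 525.7715869 , 209.18440523],
       [  0.        ,   0.        ,   1.        ]]), 'rvec': array([ 2.09616533, -2.12955554,  0.18359742]), 'tvec': array([0.00378932, 0.5892046 , 1.39040217])}
(array([ 0.31401449, -0.02919094,  1.47679972]), array([ 0.18873736,  0.02215793, -0.98177759]))
wrist {'camera_matrix': array([[325.1922621 ,   0.        , 283.5936652 ],
       [  0.        , 325.1922621 , 209.93147218],
       [  0.        ,   0.        ,   1.        ]]), 'hand_eye': array([[-6.93124878e-04, -3.14791384e-01,  9.49160631e-01,
        -1.26627906e-01],
       [ 9.99999695e-01, -5.58879483e-04,  5.44896410e-04,
        -9.58824194e-05],
       [ 3.58937708e-04,  9.49160720e-01,  3.14791675e-01,
        -8.14966166e-02],
       [ 0.00000000e+00,  0.00000000e+00,  0.00000000e+00,
         1.00000000e+00]])}
```

View pics/scene0.png

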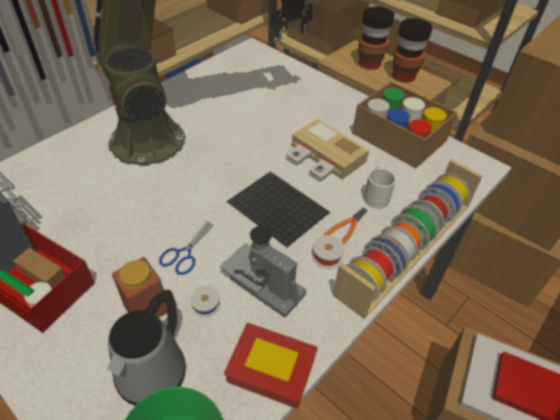

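View pics/top0.png

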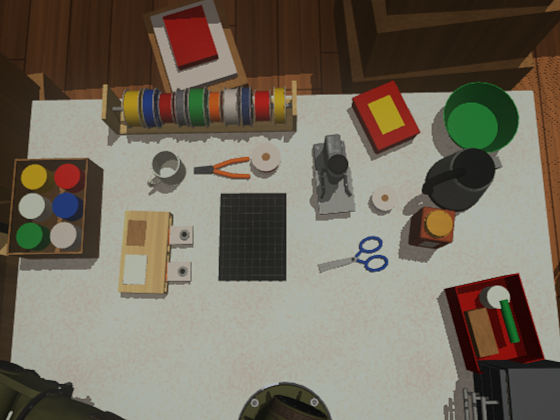

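View pics/wrist0.png

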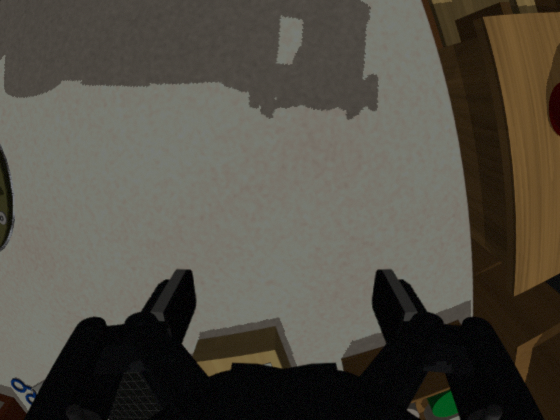

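Run:
```python
import cv2
t=cv2.imread('pics/top0.png'); s=cv2.imread('pics/scene0.png')
cv2.imwrite('pics/t1.png',cv2.resize(t[200:305,110:210],None,fx=5.5,fy=5.5,interpolation=cv2.INTER_CUBIC))
cv2.imwrite('pics/t2.png',cv2.resize(t[125:225,290:410],None,fx=6,fy=6,interpolation=cv2.INTER_CUBIC))
cv2.imwrite('pics/s1.png',cv2.resize(s[115:185,275:375],None,fx=7,fy=7,interpolation=cv2.INTER_CUBIC))
cv2.imwrite('pics/s2.png',cv2.resize(s[220:320,210:320],None,fx=6,fy=6,interpolation=cv2.INTER_CUBIC))
```

```text
(no output)
```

View pics/t1.png

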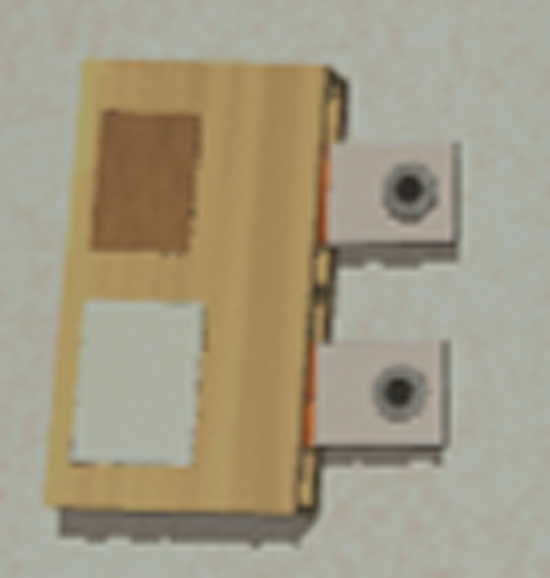

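View pics/t2.png

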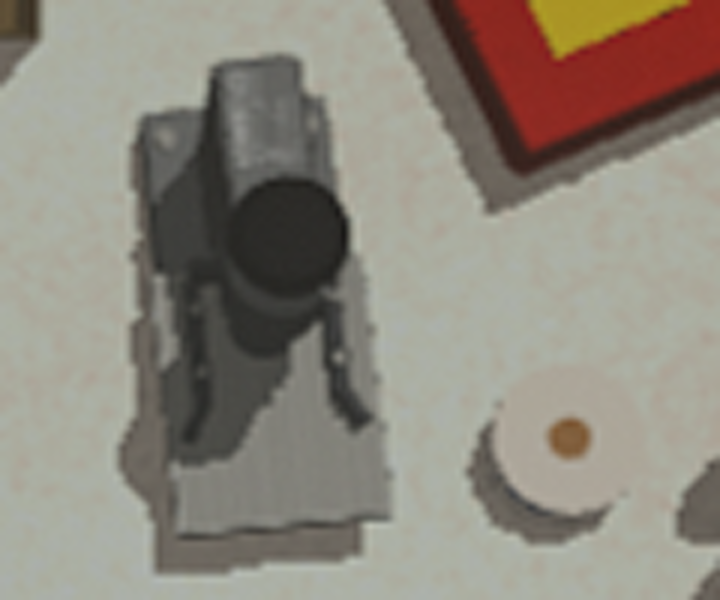

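View pics/s1.png

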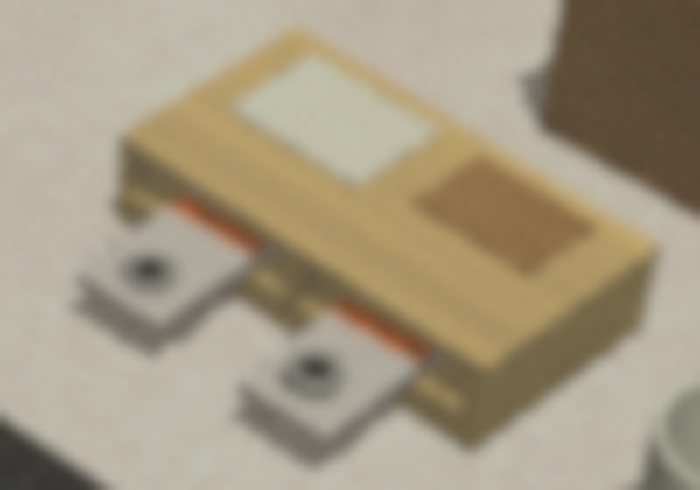

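View pics/s2.png

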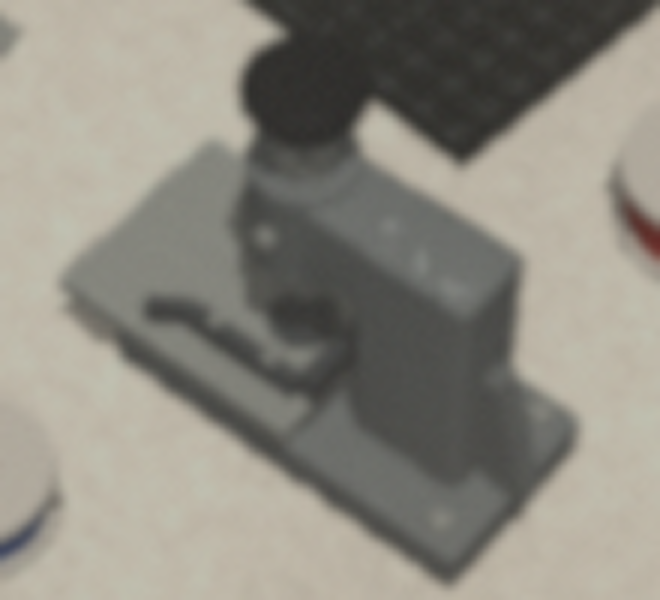

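Run:
```python
from h import *
np.set_printoptions(precision=4,suppress=True)
T=lambda x,y:(x/5.5+110,y/5.5+200)
S=lambda x,y:(x/7+275,y/7+115)
for nm,a,b in [('up',T(409,190),S(314,368)),('lo',T(399,391),S(149,268))]:
    print(nm,two('top',a,'scene',b),onz('top',a,.0325),onz('scene',b,.0325))
print('up end',onz('top',T(458,143),.03),onz('top',T(457,243),.03))
print('lo end',onz('top',T(447,341),.03),onz('top',T(443,444),.03))
print('deck',[onz('top',T(*p),.052)[:2] for p in [(85,62),(328,66),(300,512),(48,506)]])
P=lambda x,y:(x/6+290,y/6+125)
S2=lambda x,y:(x/6+210,y/6+220)
print('knob',onz('top',P(288,236),.205))
print('table front',onz('top',P(178,533),.045),onz('top',P(390,517),.045))
print('scene table front',onz('scene',S2(65,285),.045),onz('scene',S2(213,147),.045), 'knob',onz('scene',S2(303,90),.205))
t=cv2.imread('pics/top0.png')
m=(t.max(2)<75).astype(np.uint8); m[:185]=0;m[290:]=0;m[:,:210]=0;m[:,295:]=0
m=cv2.morphologyEx(m,cv2.MORPH_CLOSE,np.ones((5,5)))
c=max(cv2.findContours(m,0,2)[0],key=cv2.contourArea); r=cv2.minAreaRect(c);print(r)
print([onz('top',p,.002)[:2] for p in cv2.boxPoints(r)])
print('bystanders: spoolA',onz('top',(265,156),.04),'spoolB',onz('top',P(570,438),.031),'pliers',onz('top',(250,167),0.01),onz('top',(195,170),0.01),'sciss',onz('top',(318,269),0.01),onz('top',(385,240),.01),'mug',onz('top',(165,165),.09))
print('canister',onz('top',(438,222),.16))
```

```text
up (array([0.5272, 0.2707, 0.0372]), np.float64(0.0032304764451238097)) [0.5268 0.2705 0.0325] [0.525  0.2766 0.0325]
lo (array([0.4266, 0.2745, 0.0325]), np.float64(0.0030306512469294514)) [0.4256 0.2733 0.0325] [0.4274 0.2758 0.0325]
up end [0.5509 0.2465 0.03  ] [0.4998 0.2461 0.03  ]
lo end [0.4504 0.2502 0.03  ] [0.3991 0.2512 0.03  ]
deck [array([0.5919, 0.4319]), array([0.5877, 0.3087]), array([0.3659, 0.3165]), array([0.3706, 0.4406])]
knob [ 0.6722 -0.147   0.205 ]
table front [ 0.5765 -0.1065  0.045 ] [ 0.5823 -0.2042  0.045 ]
scene table front [ 0.5929 -0.2055  0.045 ] [ 0.5846 -0.1088  0.045 ] knob [ 0.6825 -0.153   0.205 ]
((252.0, 236.5), (87.0, 66.0), 90.0)
[array([0.6505, 0.1793]), array([ 0.647 , -0.0109]), array([ 0.3988, -0.0073]), array([0.4016, 0.177 ])]
bystanders: spoolA [0.7472 0.0439 0.04  ] spoolB [ 0.621  -0.2913  0.031 ] pliers [0.7241 0.089  0.01  ] [0.7182 0.2484 0.01  ] sciss [ 0.4273 -0.0995  0.01  ] [ 0.5053 -0.289   0.01  ] mug [0.7119 0.3161 0.09  ]
canister [ 0.5293 -0.3981  0.16  ]
```

```bash
cat >> h.py <<'E'
def Rt(yaw):
    # tool down, tool z horizontally at yaw (camera looks along yaw); jaws perpendicular
    z=np.array([np.cos(yaw),np.sin(yaw),0]);x=np.array([0,0,-1.]);return np.stack([x,np.cross(z,x),z],1)
def wray(uv,p,R):
    c=cams.calibration('wrist');K=c['camera_matrix'];H=c['hand_eye']
    a=np.array([(uv[0]-K[0,2]),(uv[1]-K[1,2])]);r=np.hypot(*a);th=r/K[0,0]
    d=np.r_[a/max(r,1e-9)*np.sin(th),np.cos(th)]
    return p+R@H[:3,3],R@H[:3,:3]@d
def wonz(uv,z,p,R):
    o,d=wray(uv,p,R);return o+d*(z-o[2])/d[2]
def wproj(P,p,R):
    c=cams.calibration('wrist');K=c['camera_matrix'];H=c['hand_eye']
    q=(np.array(P)-(p+R@H[:3,3]))@R@H[:3,:3];
    th=np.arctan2(np.linalg.norm(q[...,:2],axis=-1),q[...,2]);n=q[...,:2]/np.linalg.norm(q[...,:2],axis=-1,keepdims=True)
    return K[:2,2]+K[0,0]*th[...,None]*n
def wsave(name):
    p=np.array(robot.current_tool_pos());R=np.array(robot.current_eef_rot())
    im=save('wrist',name);np.savez('pics/'+name+'.npz',p=p,R=R);return im,p,R
def wload(name):
    d=np.load('pics/'+name+'.npz');return d['p'],d['R']
E
python3 - <<'E'
from h import *
np.set_printoptions(precision=3,suppress=True)
print(np.array(robot.current_eef_rot()),robot.current_time(),robot.current_opening())
for nm,p,y in [('sort+y',[.525,.27,.027],90),('sort-y',[.525,.27,.027],-90),('mat -x',[.6,.08,.02],180),('mat +x',[.6,.08,.02],0),('mat+x tail',[.455,.085,.02],0),('press',[.534,-.155,.05],4),('knob',[.672,-.147,.222],4),('look',[.5,.12,.16],90)]:
    q=robot.inverse_kinematics(p,Rt(np.radians(y)));print(nm,None if q is None else np.array(q))
E
```

```text
[[-0.     0.306  0.952]
 [-0.001  0.952 -0.306]
 [-1.    -0.001 -0.   ]] 0.15 0.08544804397619013
sort+y None
sort-y [ 0.413  0.653  1.568 -0.     0.921  0.413]
mat -x [ 0.072  0.69   1.522 -0.     0.929  1.643]
mat +x [ 0.072  0.69   1.522 -0.     0.929 -1.499]
mat+x tail [ 0.106  0.453  1.937 -0.     0.752 -1.465]
press [-0.348  0.556  1.667 -0.     0.92  -1.989]
knob [-0.269  0.636  1.097 -0.     1.408 -1.909]
look None
```

Run:
```python
from h import *
robot.move_pose([.475,.27,.13],Rt(-np.pi/2))
im,p,R=wsave('w1');print(p,robot.current_time())
cv2.imwrite('pics/w1b.png',cv2.resize(im[150:420,130:430,::-1],None,fx=2.2,fy=2.2,interpolation=cv2.INTER_CUBIC))
```

```text
[0.47470415 0.27083345 0.13033736] 1.7333
```

View pics/w1.png

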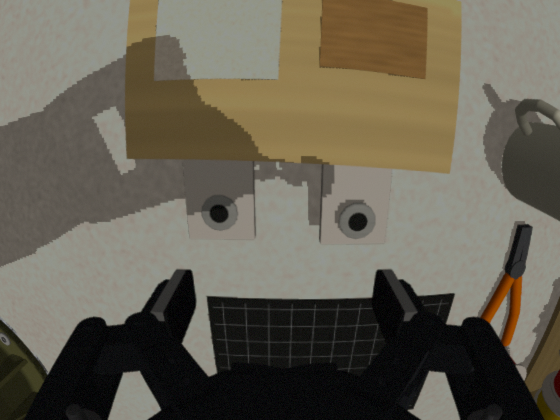

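View pics/w1b.png

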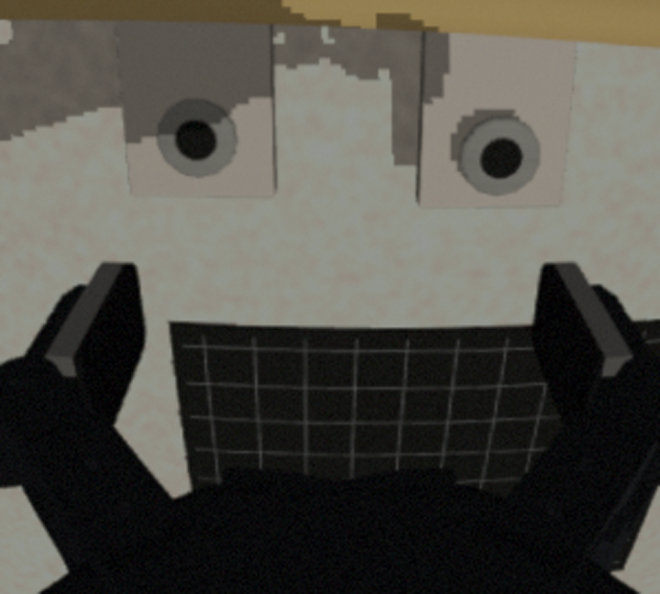

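Run:
```python
from h import *
np.set_printoptions(precision=4,suppress=True)
p,R=wload('w1')
Q=lambda x,y,z:wonz((x/2.2+130,y/2.2+150),z,p,R)
print('R corners',Q(418,206,.03),Q(562,209,.03),'far edges',Q(424,50,.03),Q(574.5,60,.03))
print('eyelet z .0395',Q(501,157,.0395),'z .0325',Q(501,157,.0325))
print('L corners',Q(130,193,.03),Q(274,197,.03));print('eyelet .0395',Q(196,138,.0395),Q(196,138,.0325))
print('mat corner',Q(170,322,.002))
```

```text
R corners [0.5021 0.2495 0.03  ] [0.555  0.2476 0.03  ] far edges [0.5021 0.3048 0.03  ] [0.5538 0.3023 0.03  ]
eyelet z .0395 [0.528  0.2712 0.0395] z .0325 [0.5297 0.2686 0.0325]
L corners [0.4004 0.2538 0.03  ] [0.452  0.2529 0.03  ]
eyelet .0395 [0.428  0.2777 0.0395] [0.4265 0.2753 0.0325]
mat corner [0.4019 0.181  0.002 ]
```

Run:
```python
from h import *
np.set_printoptions(precision=4,suppress=True)
y=np.radians(-91.5);R=Rt(y);d=R[:,2]
g=np.array([.5283,.2735,.036])
robot.move_pose(g+[0,0,.06],R)
robot.movel(g,R,rate=.1)
print(robot.current_force())
robot.grasp(60);print('open',robot.current_opening(),robot.current_tool_pos(),robot.current_force())
im,p,Rw=wsave('w2')
robot.movel(g+[0,0,.0015],R,rate=.03)
robot.movel(g+d*.03+[0,0,.0015],R,rate=.06)
wsave('w3')
print('open',robot.current_opening(),robot.current_force(),robot.current_time())
```

```text
[ 0.2151 -0.1384  0.5374]
open 0.049957941263159646 [0.5285 0.2736 0.0365] [-0.314   0.5213  3.7897]
open 0.05003098861443718 [-0.1792  0.1551 -0.7613] 4.2583
```

View pics/w3.png

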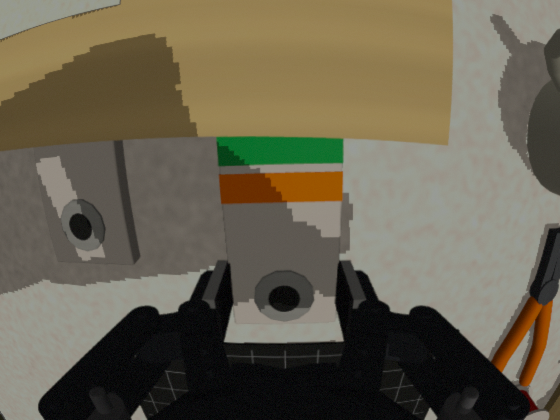

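```bash
python3 - <<'E'
from h import *
np.set_printoptions(precision=4,suppress=True)
y=np.radians(-91.5);R=Rt(y);d=R[:,2]
g=np.array([.5283,.2735,.0375])
robot.movel(g+d*.15,R,rate=.12)
robot.movel(g+d*.15+[0,0,.07],R,rate=.15)
R0=Rt(0)
c=np.array([.590,.085,0])
robot.move_pose(c+[0,0,.07],R0)
print(robot.current_force(),robot.current_opening())
robot.movel(c+[0,0,.028],R0,rate=.1)
f0=np.array(robot.current_force());print(f0)
z=.026
while z>.015:
    robot.movel(c+[0,0,z],R0,rate=.03)
    f=np.array(robot.current_force())-f0
    print(z,f)
    if f[2]>2.5: break
    z-=.001
save('scene','s4');wsave('w4')
print(robot.current_tool_pos(),robot.current_time())
E
python3 -c "
import cv2
s=cv2.imread('pics/s4.png');cv2.imwrite('pics/s4b.png',cv2.resize(s[130:260,210:350],None,fx=5,fy=5,interpolation=cv2.INTER_CUBIC))"
```

```text
[-0.5556  0.3654 -1.4512] 0.0500925669989812
[ 0.3423 -0.5695 -0.4908]
0.026 [-0.2932 -0.0196  0.2279]
0.024999999999999998 [-0.8374  1.3976 -0.6037]
0.023999999999999997 [-0.4614  0.6476 -0.2022]
0.022999999999999996 [-0.1435 -0.3297 -0.0414]
0.021999999999999995 [-0.8423 -0.1959 -0.968 ]
0.020999999999999994 [-0.6581  0.9945 -0.8038]
0.019999999999999993 [-0.382   0.9899 -0.9404]
0.018999999999999993 [-1.6237  0.6338  2.3131]
0.01799999999999999 [-9.0043 -0.9502 15.5704]
[0.5902 0.085  0.0192] 10.425
```

View pics/s4b.png

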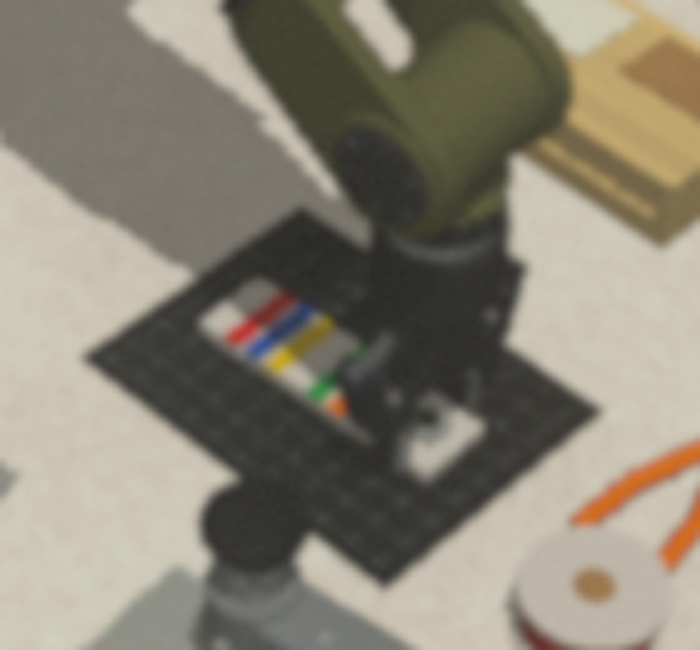

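View pics/w4.png

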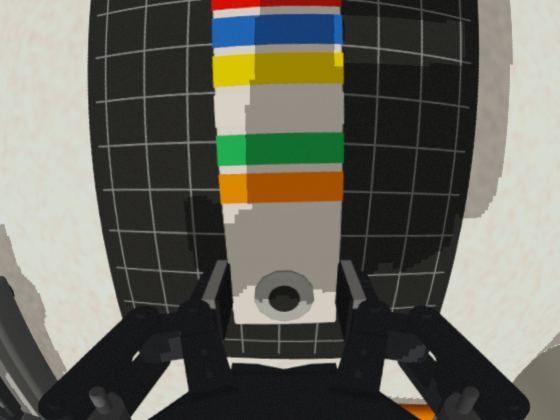

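Run:
```python
from h import *
np.set_printoptions(precision=4,suppress=True)
R0=Rt(0)
robot.movel([.590,.085,.0195],R0,rate=.05)
robot.ungrasp();print(robot.current_force())
robot.movel([.590,.085,.07],R0,rate=.15)
robot.movel([.48,.085,.10],R0,rate=.2)
wsave('w5');print(robot.current_tool_pos(),robot.current_time())
```

```text
[-0.1482  0.5263  0.2883]
[0.4807 0.085  0.0995] 12.375
```

View pics/w5.png

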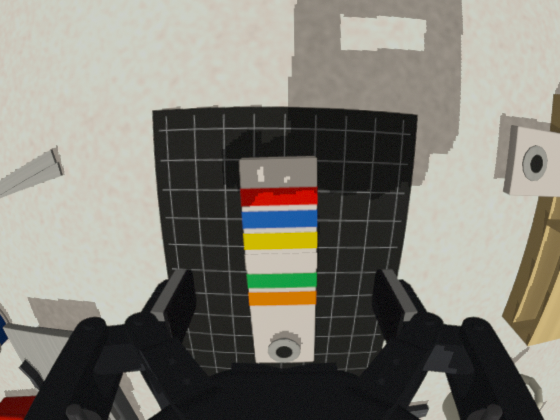

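Run:
```python
from h import *
np.set_printoptions(precision=4,suppress=True)
p,R=wload('w5')
for uv,z in [((240,158),.012),((316.5,157),.012),((255,363),.012),((314,361),.012),((284,351),.0215),((154,112),.002),((417,116),.002)]: print(uv,wonz(uv,z,p,R))
```

```text
(240, 158) [0.4337 0.0561 0.012 ]
(316.5, 157) [0.4331 0.1072 0.012 ]
(255, 363) [0.6165 0.0592 0.012 ]
(314, 361) [0.6139 0.1126 0.012 ]
(284, 351) [0.5916 0.0855 0.0215]
(154, 112) [ 0.3997 -0.0075  0.002 ]
(417, 116) [0.4025 0.1812 0.002 ]
```

Run:
```python
from h import *
np.set_printoptions(precision=4,suppress=True)
robot.move_pose([.55,-.15,.24],Rt(np.radians(4)))
im,p,R=wsave('w6');print(p,robot.current_time())
cv2.imwrite('pics/w6b.png',cv2.resize(im[160:400,170:400,::-1],None,fx=2.5,fy=2.5,interpolation=cv2.INTER_CUBIC))
```

```text
[ 0.5499 -0.1491  0.239 ] 13.5167
```

View pics/w6.png

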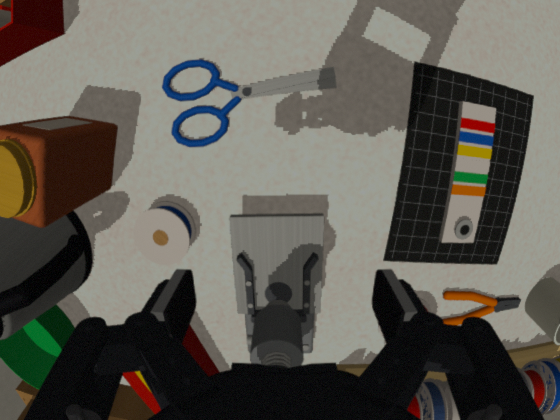

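View pics/w6b.png

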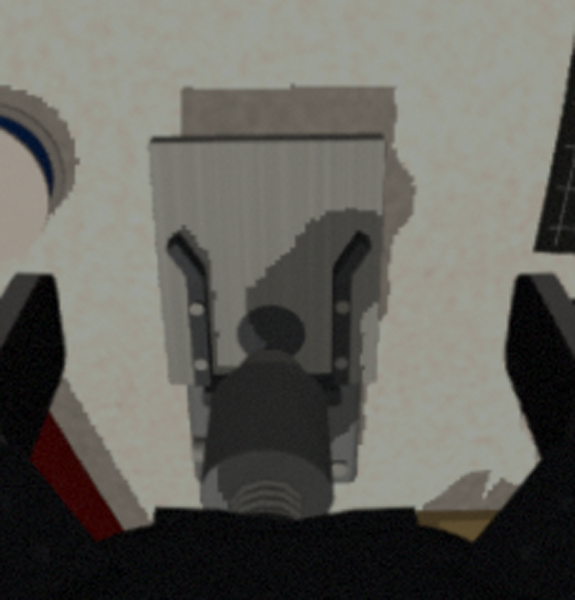

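Run:
```python
from h import *
np.set_printoptions(precision=4,suppress=True)
p,R=wload('w6')
im=cv2.imread('pics/w6.png')
cv2.imwrite('pics/w6c.png',cv2.convertScaleAbs(cv2.resize(im[250:330,220:340],None,fx=6.5,fy=6.5,interpolation=cv2.INTER_CUBIC),alpha=2.2))
cv2.imwrite('pics/w6d.png',cv2.convertScaleAbs(cv2.resize(im[205:260,220:340],None,fx=6.5,fy=6.5,interpolation=cv2.INTER_CUBIC),alpha=1.5))
Q=lambda x,y,z:wonz((x/2.5+170,y/2.5+160),z,p,R)
a,b=Q(150,139,.045),Q(384,135,.045)
print('front',a,b,np.linalg.norm(a-b),np.degrees(np.arctan2(*(b-a)[:2][::-1]))-90)
a,b=Q(150,139,.045),Q(171,382,.045);print('left',a,b,np.degrees(np.arctan2(*(b-a)[:2][::-1])))
a,b=Q(384,137,.045),Q(373,382,.045);print('right',a,b,np.degrees(np.arctan2(*(b-a)[:2][::-1])))
for y in(300,360): a,b=Q(216-(y-300)*.03,y,.045),Q(331,y,.045);print('guides',a,b,np.linalg.norm(a-b),(a+b)/2)
print('guide front tips',Q(170,237,.057),Q(366,237,.057),'die',Q(271,330,.078))
```

```text
front [ 0.5846 -0.2028  0.045 ] [ 0.576  -0.1047  0.045 ] 0.09845474932395629 5.032738101206846
left [ 0.5846 -0.2028  0.045 ] [ 0.7094 -0.1924  0.045 ] 4.758592686615586
right [ 0.5769 -0.1046  0.045 ] [ 0.7023 -0.0947  0.045 ] 4.52944165236096
guides [ 0.6605 -0.1719  0.045 ] [ 0.6568 -0.1196  0.045 ] 0.05241615882568619 [ 0.6586 -0.1458  0.045 ]
guides [ 0.6942 -0.1717  0.045 ] [ 0.6902 -0.1164  0.045 ] 0.05548904237449747 [ 0.6922 -0.144   0.045 ]
guide front tips [ 0.6239 -0.1919  0.057 ] [ 0.618 -0.109  0.057] die [ 0.6537 -0.1468  0.078 ]
```

View pics/w6c.png

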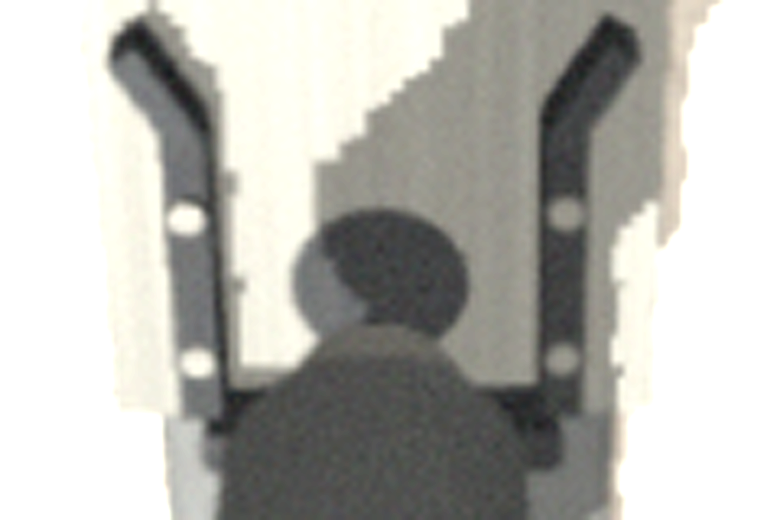

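View pics/w6d.png

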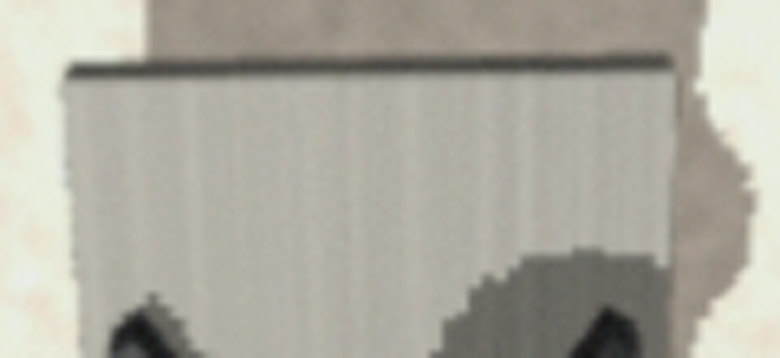

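Run:
```python
from h import *
np.set_printoptions(precision=4,suppress=True)
p,R=wload('w6')
C=lambda x,y,z=.045:wonz((x/6.5+220,y/6.5+250),z,p,R)
D=lambda x,y,z=.045:wonz((x/6.5+220,y/6.5+205),z,p,R)
a,b=D(68,78),D(672,69);print('front',a,b,(a+b)/2,np.linalg.norm(a-b),np.degrees(np.arctan2(*(b-a)[:2][::-1]))-90)
l1,l2,r1,r2=C(214,150),C(228,380),C(541,140),C(541,380)
for u,v in((l1,l2),(r1,r2)): print(u,v,np.degrees(np.arctan2(*(v-u)[:2][::-1])))
print((l1+r1)/2,(l2+r2)/2,np.linalg.norm((r2-l2)))
print('gauge base',C(240,384),C(530,384))
th=np.radians(4.7);x=np.array([np.cos(th),np.sin(th)]);y=np.array([-x[1],x[0]])
for nm,P in (('front',(a+b)/2),('g1',(l1+r1)/2),('g2',(l2+r2)/2)): print(nm,'along',P[:2]@x,'lat',P[:2]@y)
gg=(C(240,384)+C(530,384))/2;print('gauge',gg[:2]@x,gg[:2]@y)
for q in ([.672,-.147],[.6825,-.153]): print('knob',np.array(q)@x,np.array(q)@y)
```

```text
front [ 0.5862 -0.2023  0.045 ] [ 0.5778 -0.1047  0.045 ] [ 0.582  -0.1535  0.045 ] 0.09788309217352377 4.904558660998731
[ 0.6517 -0.1761  0.045 ] [ 0.7009 -0.1722  0.045 ] 4.5167725461225725
[ 0.6456 -0.1197  0.045 ] [ 0.6967 -0.1147  0.045 ] 5.6125202154098135
[ 0.6487 -0.1479  0.045 ] [ 0.6988 -0.1435  0.045 ] 0.05767848008638851
gauge base [ 0.7016 -0.17    0.045 ] [ 0.6977 -0.1167  0.045 ]
front along 0.5674393646675642 lat -0.20066000361908054
g1 along 0.6343560712104045 lat -0.20058673774996413
g2 along 0.6846589310690114 lat -0.20025714308520176
gauge 0.6855443984720886 -0.20017716477835829
knob 0.6576953631731046 -0.20156837366163888
knob 0.6676684246829138 -0.20840855232316252
```

```bash
cat >> h.py <<'E'
TH=np.radians(4.8)
PX=np.array([np.cos(TH),np.sin(TH),0]);PY=np.array([-np.sin(TH),np.cos(TH),0])
HOME=np.array([.6772,-.1453,.045])
RP=Rt(TH)
def pf(v): # force/pos in press axes
    v=np.array(v);return np.array([v@PX,v@PY,v[2]])
E
python3 - <<'E'
from h import *
np.set_printoptions(precision=4,suppress=True)
yw=np.radians(1.3);R=Rt(yw);g=np.array([.4535,.0822,.0195])
robot.move_pose(g+[0,0,.05],R)
robot.movel(g,R,rate=.1)
robot.grasp(60);z0=robot.current_tool_pos()[2];print(robot.current_opening(),robot.current_tool_pos(),robot.current_force())
robot.movel(g+[0,0,.09],R,rate=.12)
s=HOME-PX*.230
robot.move_pose([s[0],s[1],.11],RP)
print('tcp',robot.current_tool_pos(),robot.current_force(),robot.current_opening(),robot.current_time())
wsave('w7');save('scene','s7');save('top','t7')
E
python3 -c "
import cv2
s=cv2.imread('pics/s7.png');cv2.imwrite('pics/s7b.png',cv2.resize(s[150:320,150:330],None,fx=4,fy=3.5,interpolation=cv2.INTER_CUBIC))"
```

```text
0.04980779531958992 [0.4538 0.0822 0.0204] [-4.6681 -0.7033 12.864 ]
tcp [ 0.4481 -0.1637  0.1097] [ 0.311  -0.0547 -1.5481] 0.04969300625100244 17.65
```

View pics/w7.png

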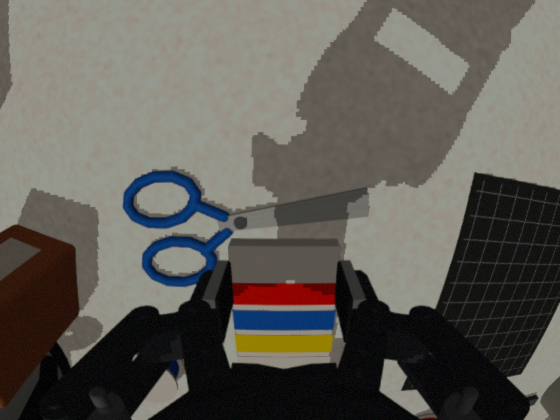

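View pics/s7b.png

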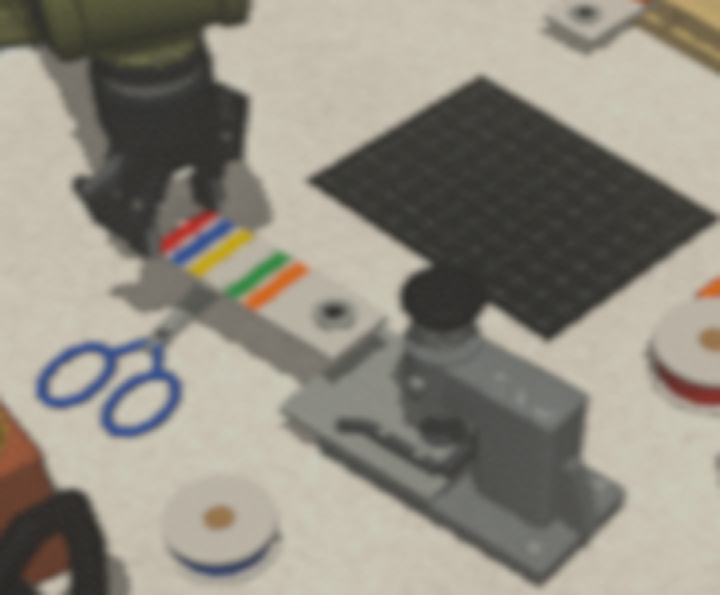

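View pics/t7.png

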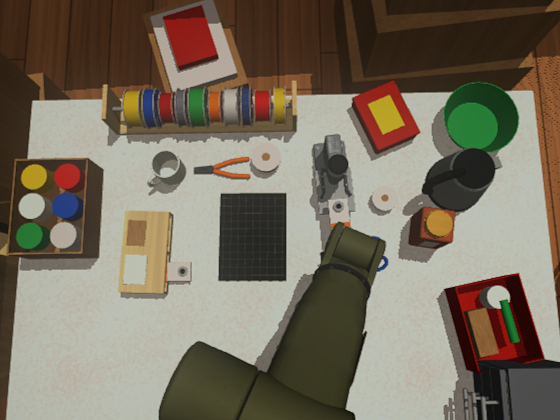

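Run:
```python
from h import *
np.set_printoptions(precision=4,suppress=True)
p,R=wload('w7')
im=cv2.imread('pics/w7.png')
z=p[2]-.0084
for uv in [(230,239),(338,239),(234,355),(331,355)]:
    print(uv,pf(wonz(uv,z,p,R)-HOME))
print(pf(p-HOME))
# bottom clearance: board end over table
s=HOME-PX*.230
robot.movel([s[0],s[1],.0184+.045+.004],RP,rate=.1)
f0=pf(robot.current_force());print(f0,pf(robot.current_tool_pos()-HOME))
zz=.0184+.045+.003
while zz>.0184+.045-.003:
    robot.movel([s[0],s[1],zz],RP,rate=.03)
    f=pf(robot.current_force())-f0
    print(round(zz,4),f,robot.current_tool_pos()[2])
    if f[2]>1.5: break
    zz-=.001
print(robot.current_time())
```

```text
(230, 239) [-0.2526 -0.0234  0.0563]
(338, 239) [-0.2525  0.0259  0.0563]
(234, 355) [-0.1805 -0.0269  0.0563]
(331, 355) [-0.1805  0.0277  0.0563]
[-0.2299  0.0008  0.0647]
[-0.3373  0.6736 -0.3702] [-0.2298  0.0001  0.0227]
0.0664 [-0.4694 -0.4622 -0.1865] 0.06685437368408532
0.0654 [ 0.0508  0.6205 -0.9627] 0.06544258704335722
0.0644 [ 0.5362 -0.9204 -0.1438] 0.06435832163702845
0.0634 [-0.0214 -0.8621 -0.2724] 0.06336600318482719
0.0624 [ 0.3127 -0.7381 -0.7362] 0.06240690117428967
0.0614 [-0.0501 -0.9046  0.2679] 0.06139920780037959
19.875
```

```bash
python3 - <<'E'
from h import *
np.set_printoptions(precision=4,suppress=True)
s=HOME-PX*.230
zz=.0604
while zz>.052:
    robot.movel([s[0],s[1],zz],RP,rate=.03)
    f=np.mean([pf(robot.current_force()) for _ in range(3)],0)
    print(round(zz,4),f,robot.current_torque(),robot.current_tool_pos()[2])
    if f[2]>1.5: break
    zz-=.001
print(robot.current_time())
save('scene','s8')
E
python3 -c "
import cv2
s=cv2.imread('pics/s8.png');cv2.imwrite('pics/s8b.png',cv2.resize(s[190:300,180:310],None,fx=5.5,fy=5.2,interpolation=cv2.INTER_CUBIC))"
```

```text
0.0604 [-0.3674 -0.1889  0.9183] [-0.0437 -0.2177 -0.0131] 0.06039936789269611
0.0594 [0.7457 0.1342 0.1855] [ 0.003  -0.1993 -0.0355] 0.059400277150340366
0.0584 [-0.2936 -0.5199  1.1022] [-0.0269 -0.3259 -0.0322] 0.0583882938385681
0.0574 [-0.3291 -0.1555  1.7378] [-0.0178 -0.3337 -0.0177] 0.057394955035599986
20.875
```

View pics/s8b.png

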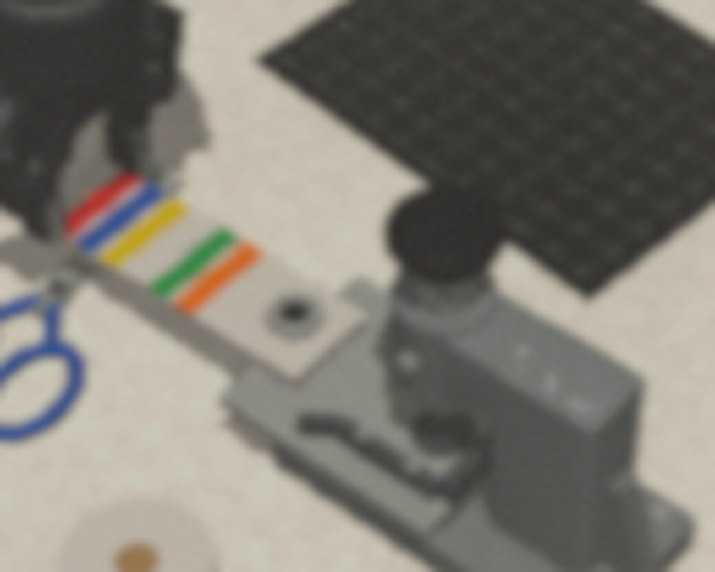

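```bash
python3 - <<'E'
from h import *
np.set_printoptions(precision=4,suppress=True)
s=HOME-PX*.230;s[2]=.063
robot.movel(s,RP,rate=.03)
f0=np.mean([pf(robot.current_force()) for _ in range(3)],0);print(f0)
a=-.230
while a<-.1275:
    a+=.006 if a<-.155 else .0015
    t=HOME+PX*a;t[2]=.063
    robot.movel(t,RP,rate=.06)
    f=np.mean([pf(robot.current_force()) for _ in range(2)],0)-f0
    print(round(a,4),f,pf(robot.current_tool_pos()-HOME))
    if f[0]<-6 or abs(f[1])>8: break
print(robot.current_time(),robot.current_opening())
wsave('w9');save('scene','s9')
E
python3 -c "
import cv2
s=cv2.imread('pics/s9.png');cv2.imwrite('pics/s9b.png',cv2.resize(s[190:300,200:330],None,fx=5.5,fy=5.2,interpolation=cv2.INTER_CUBIC))"
```

```text
[ 0.4317 -0.042  -0.9152]
-0.224 [ 0.1734 -0.6595  0.044 ] [-0.2237  0.      0.0179]
-0.218 [0.3701 0.0845 0.9608] [-0.2177  0.      0.018 ]
-0.212 [0.3484 0.1597 1.1273] [-0.2117 -0.      0.018 ]
-0.206 [ 0.2217 -0.2736  2.    ] [-0.2057 -0.      0.018 ]
-0.2 [-0.57    0.3203  0.8431] [-0.1997  0.      0.018 ]
-0.194 [ 0.7089 -0.0536  0.3606] [-0.1936 -0.      0.018 ]
-0.188 [0.2474 1.1981 1.7062] [-0.1877  0.      0.018 ]
-0.182 [ 0.1972 -0.574   1.0947] [-0.1817 -0.      0.018 ]
-0.176 [0.4228 0.5989 1.1922] [-0.1756 -0.      0.0181]
-0.17 [ 0.3216 -0.5897  1.8058] [-0.1696  0.      0.018 ]
-0.164 [1.0063 0.2951 1.945 ] [-0.1636 -0.      0.018 ]
-0.158 [ 0.5287 -0.3809  2.1161] [-0.1576 -0.      0.018 ]
-0.152 [1.3818 0.1599 2.8964] [-0.1517 -0.      0.018 ]
-0.1505 [0.442  0.662  2.1735] [-0.1505  0.      0.018 ]
-0.149 [-1.2864  0.3878  2.7808] [-0.149 -0.     0.018]
-0.1475 [-0.7162  1.0563  2.9034] [-0.1474 -0.      0.018 ]
-0.146 [-0.7551  0.075   3.5411] [-0.1458 -0.      0.018 ]
-0.1445 [-0.4464 -0.0497  3.1526] [-0.1444  0.      0.018 ]
-0.143 [-0.8808  0.2874  4.501 ] [-0.1429  0.      0.018 ]
-0.1415 [-0.6101 -0.5336  3.7341] [-0.1414 -0.      0.018 ]
-0.14 [-0.6743 -0.8305  4.6389] [-0.1398 -0.      0.018 ]
-0.1385 [-9.2914 -0.6055  8.9719] [-0.1392 -0.      0.0179]
26.7583 0.04959751949581927
```

View pics/s9b.png

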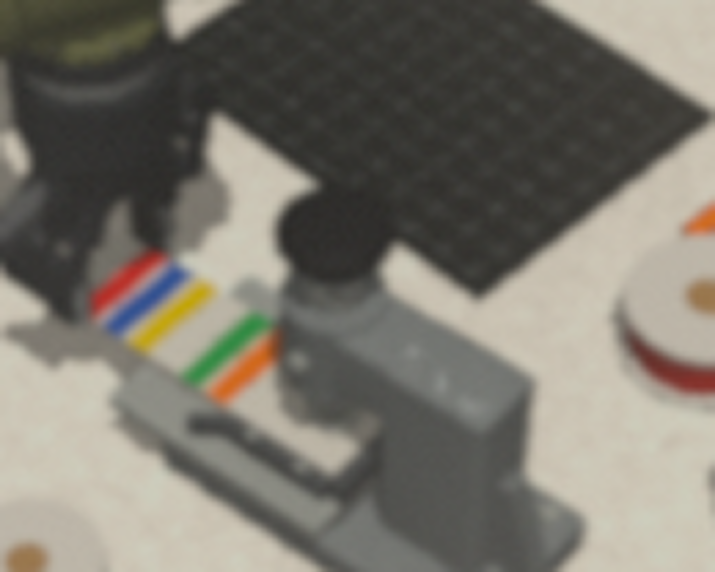

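View pics/w9.png

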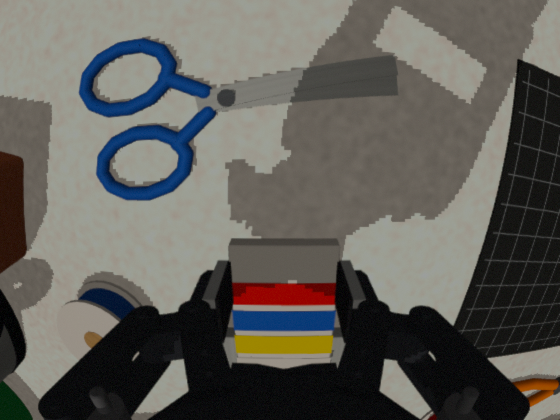

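Run:
```python
from h import *
np.set_printoptions(precision=4,suppress=True)
robot.ungrasp()
p=np.array(robot.current_tool_pos());print(p,robot.current_force())
robot.movel(p+[0,0,.04],RP,rate=.15)
robot.move_pose([.55,-.15,.24],RP)
im,p,R=wsave('w10');print(p,robot.current_time())
cv2.imwrite('pics/w10b.png',cv2.convertScaleAbs(cv2.resize(im[170:400,180:380,::-1],None,fx=2.6,fy=2.6,interpolation=cv2.INTER_CUBIC),alpha=1.3))
```

```text
[ 0.5392 -0.1568  0.0629] [0.2128 0.1789 0.0807]
[ 0.5498 -0.1499  0.2392] 28.3833
```

View pics/w10b.png

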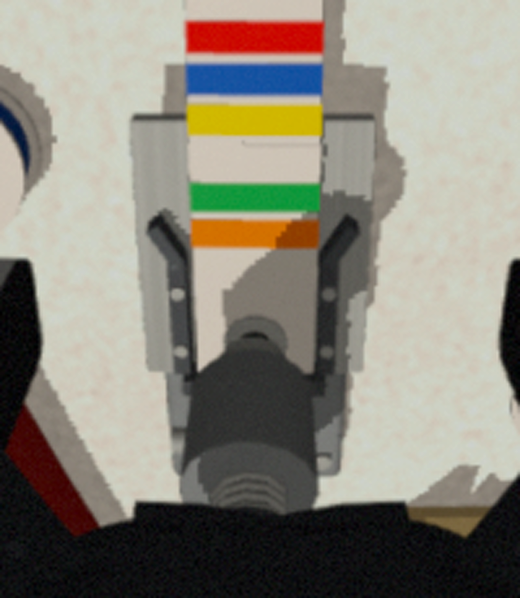

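Run:
```python
from h import *
np.set_printoptions(precision=4,suppress=True)
p,R=wload('w10')
im=cv2.imread('pics/w10.png')
cv2.imwrite('pics/w10c.png',cv2.convertScaleAbs(cv2.resize(im[130:230,220:330],None,fx=5.5,fy=5.5,interpolation=cv2.INTER_CUBIC),alpha=1.3))
```

```text
(no output)
```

View pics/w10c.png

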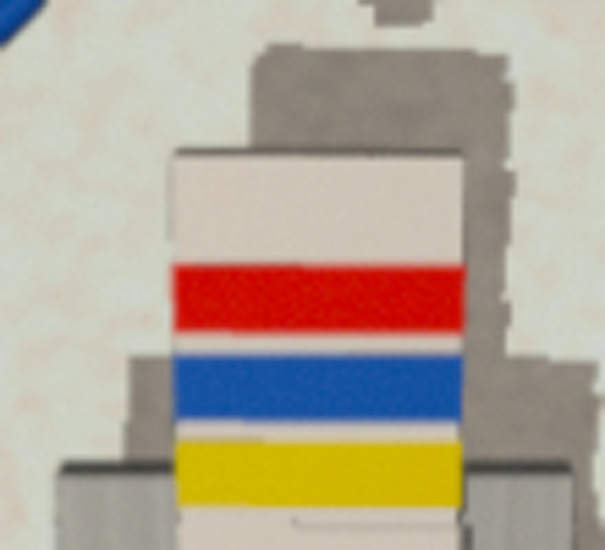

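Run:
```python
from h import *
np.set_printoptions(precision=4,suppress=True)
p,R=wload('w10')
C=lambda x,y,z:pf(wonz((x/5.5+220,y/5.5+130),z,p,R)-HOME)
print('tail',C(174,155,.055),C(463,155,.055),'front',C(60,470,.045),C(570,468,.045))
B=lambda x,y,z:pf(wonz((x/2.6+180,y/2.6+170),z,p,R)-HOME)
print('far edges',B(192,360,.055),B(316,360,.055))
```

```text
tail [-0.1586 -0.0244  0.01  ] [-0.1585  0.0264  0.01  ] front [-0.0965 -0.0491 -0.    ] [-0.0968  0.0485 -0.    ]
far edges [ 0.0148 -0.0281  0.01  ] [0.0146 0.0273 0.01  ]
```

```bash
python3 - <<'E'
from h import *
np.set_printoptions(precision=4,suppress=True)
k=HOME-PX*.0005
P=lambda z:[k[0],k[1],z]
robot.grasp(30)
robot.movel([.55,-.15,.262],RP,rate=.15)
robot.movel(P(.262),RP,rate=.15)
robot.movel(P(.229),RP,rate=.08)
f0=np.mean([pf(robot.current_force()) for _ in range(3)],0);print(f0,robot.current_tool_pos(),robot.current_opening())
z=.227;zc=None
while z>.196:
    robot.movel(P(z),RP,rate=.02)
    f=np.mean([pf(robot.current_force()) for _ in range(2)],0)-f0
    za=robot.current_tool_pos()[2]
    print(round(z,4),round(za,4),f)
    if zc is None and f[2]>3: zc=za
    if f[2]>30 or abs(f[0])>15 or abs(f[1])>15: break
    z-=.002 if (z>.210) else .0008
robot.hold(.4)
print(robot.current_tool_pos(),pf(robot.current_force())-f0,zc,robot.current_time())
save('scene','s11')
E
python3 -c "
import cv2
s=cv2.imread('pics/s11.png');cv2.imwrite('pics/s11b.png',cv2.resize(s[150:320,150:330],None,fx=4,fy=3.5,interpolation=cv2.INTER_CUBIC))"
```

```text
[-0.689   0.4023  0.4006] [ 0.6767 -0.1453  0.2289] -0.00030076013868145246
0.227 0.2272 [ 1.3437 -0.0834  0.7659]
0.225 0.2249 [-0.3801 -0.4062 -1.2835]
0.223 0.2228 [ 0.5067 -0.1878 -1.1986]
0.221 0.2215 [-0.6624 -0.0898  3.8247]
0.219 0.2193 [ 0.3224 -0.7913  4.799 ]
0.217 0.2173 [1.0916 0.2202 5.182 ]
0.215 0.2154 [ 0.8926 -0.2594  6.4136]
0.213 0.2136 [0.4089 0.8923 6.8734]
0.211 0.2116 [ 0.5897 -0.7046  6.717 ]
0.209 0.2097 [-0.2005 -0.0077  6.9047]
0.2082 0.209 [-0.9358 -0.0207  7.0308]
0.2074 0.2083 [-1.1622 -1.3892  7.2863]
0.2066 0.2081 [-2.4371  0.3487 11.4353]
0.2058 0.2078 [-4.1902  1.5998 15.0309]
0.205 0.2072 [-4.8112  2.3474 15.0489]
0.2042 0.2065 [-5.2969  1.9677 16.653 ]
0.2034 0.2057 [-5.2406  1.3127 16.8048]
0.2026 0.205 [-6.2888  1.3843 17.8547]
0.2018 0.2042 [-5.5717  2.0025 17.2602]
0.201 0.2035 [-5.8762  1.3143 17.8797]
0.2002 0.2027 [-5.4195  0.8154 17.1771]
0.1994 0.202 [-5.42    0.8773 18.8327]
0.1986 0.202 [-9.1686  2.9889 23.9108]
0.1978 0.202 [-11.5597   3.5092  28.0502]
0.197 0.2019 [-14.6467   4.4982  32.7499]
[ 0.677  -0.1454  0.2019] [-14.3849   4.1124  32.8449] 0.22145195075190174 37.65
```

View pics/s11b.png

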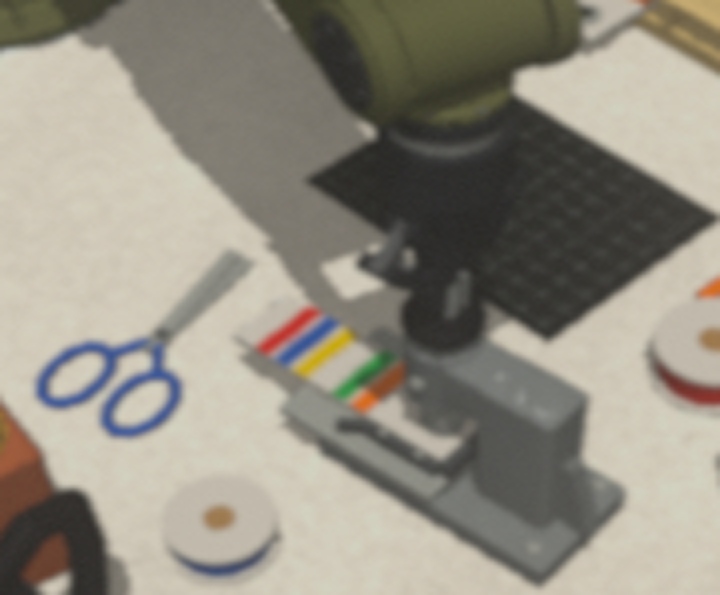

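```bash
python3 - <<'E'
from h import *
np.set_printoptions(precision=4,suppress=True)
k=HOME-PX*.0005
robot.movel([k[0],k[1],.226],RP,rate=.03)
robot.movel([k[0],k[1],.265],RP,rate=.15)
robot.ungrasp()
g=HOME-PX*.139
robot.movel([.56,-.15,.24],RP,rate=.2)
wsave('w12')
robot.move_pose([g[0],g[1],.12],RP)
robot.movel([g[0],g[1],.064],RP,rate=.1)
robot.grasp(60);print(robot.current_opening(),robot.current_force(),robot.current_tool_pos())
f0=pf(robot.current_force())
for a in (.03,.06,.09,.13):
    t=g-PX*a;robot.movel([t[0],t[1],.0645],RP,rate=.08)
    print(a,pf(robot.current_force())-f0,robot.current_opening())
robot.movel([t[0],t[1],.11],RP,rate=.12)
wsave('w13');save('scene','s13')
print(robot.current_time(),robot.current_opening())
E
python3 -c "
import cv2
s=cv2.imread('pics/w12.png');cv2.imwrite('pics/w12b.png',cv2.convertScaleAbs(cv2.resize(s[200:360,220:340],None,fx=3.7,fy=3.7,interpolation=cv2.INTER_CUBIC),alpha=1.5))"
```

```text
0.049522288757095745 [-0.4803 -0.9751  3.1454] [ 0.5389 -0.157   0.0644]
0.03 [-0.9248  0.9369 -2.2535] 0.04920925469576874
0.06 [-0.1764  1.1927 -1.7348] 0.04966635441095664
0.09 [ 0.9161  1.5926 -3.6678] 0.04899743574504156
0.13 [ 1.2746  0.9984 -4.0921] 0.04984363779789596
45.3417 0.049094946499951005
```

View pics/w12b.png

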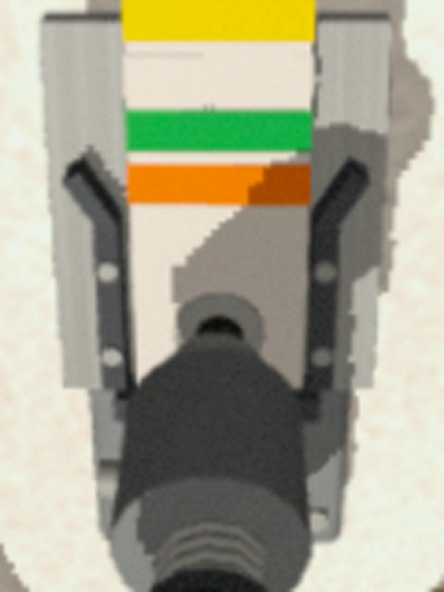

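View pics/s13.png

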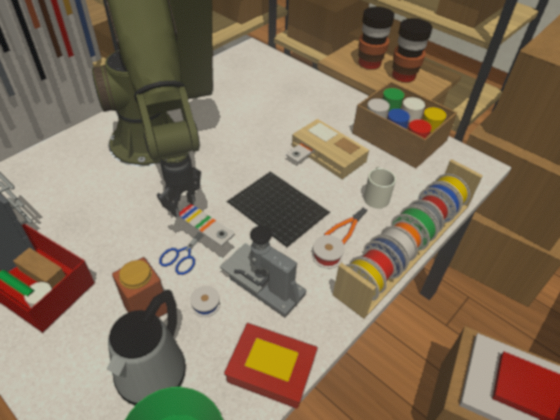

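View pics/w13.png

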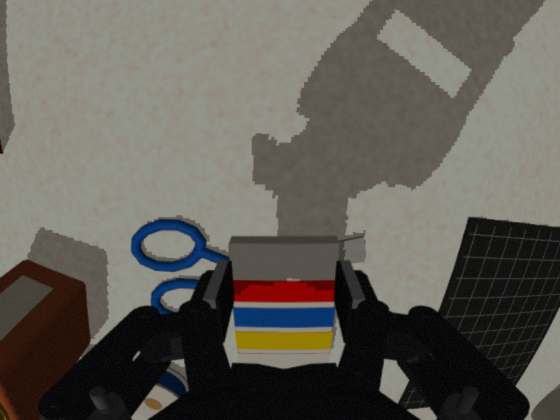

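```bash
python3 - <<'E'
from h import *
np.set_printoptions(precision=4,suppress=True)
R0=Rt(0);c=np.array([.4535,.085,0])
robot.move_pose(c+[0,0,.10],R0)
robot.movel(c+[0,0,.027],R0,rate=.12)
f0=np.mean([robot.current_force() for _ in range(3)],0)
z=.026
while z>.0175:
    robot.movel(c+[0,0,z],R0,rate=.03)
    f=np.mean([robot.current_force() for _ in range(3)],0)-f0
    print(round(z,4),f,robot.current_tool_pos()[2])
    if f[2]>4: break
    z-=.001
robot.ungrasp()
robot.movel(c+[0,0,.10],R0,rate=.12)
robot.move_pose([.48,.085,.14],R0)
wsave('w14');print(robot.current_time(),robot.current_force())
save('scene','s14');save('top','t14')
E
python3 -c "
import cv2
s=cv2.imread('pics/s14.png');cv2.imwrite('pics/s14b.png',cv2.resize(s[120:320,150:370],None,fx=3.3,fy=3,interpolation=cv2.INTER_CUBIC))"
```

```text
0.026 [ 0.3808 -1.5618  0.2815] 0.02644692792388138
0.025 [ 0.9388 -0.4614  1.3527] 0.025043821230135096
0.024 [ 0.3322 -0.3291  0.7501] 0.023947767111854527
0.023 [-0.2658 -0.3911  1.2293] 0.022936024765427224
0.022 [-1.5297 -0.7169  7.3919] 0.022207114795683897
49.9667 [-0.3181  0.2466 -0.3019]
```

View pics/w14.png

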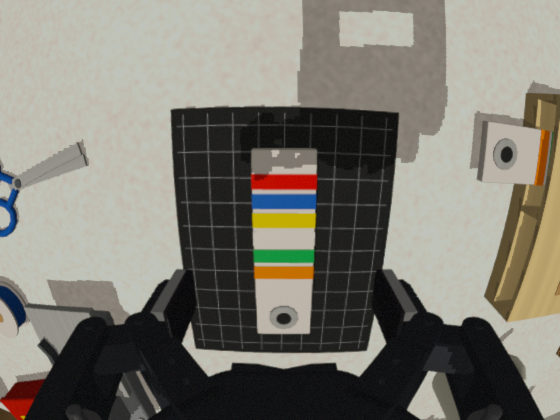

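View pics/s14b.png

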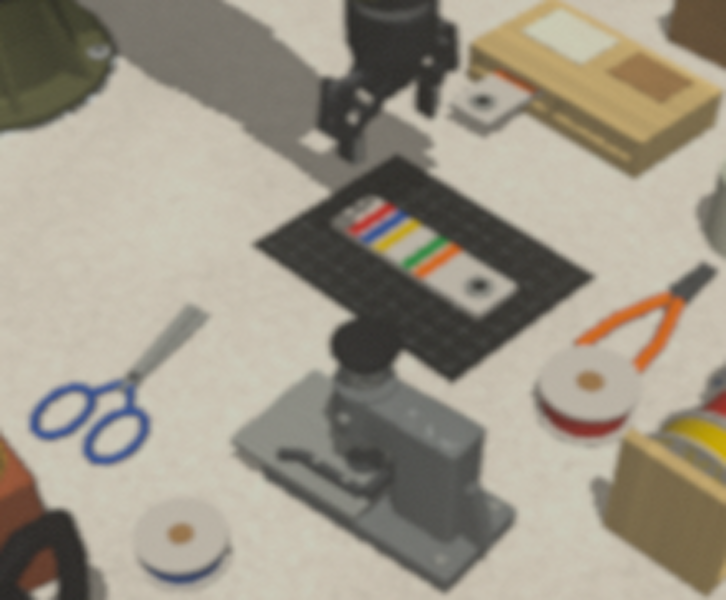

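View pics/t14.png

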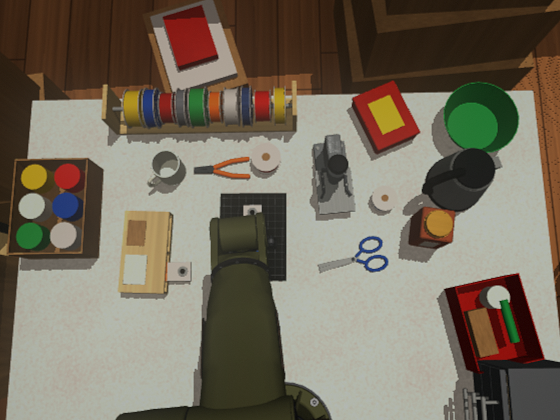

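The board lies flat near the middle of the mat, its eyelet at about (284,318) in the wrist view looking flush. The knob is back up and the other objects appear unmoved. I'm handing it in.

Run:
```python
from h import *
robot.finish_job();print(robot.current_time())
```

```text
the job is handed in; nothing more can be done
the job is handed in; nothing more can be done
```

The eyelet is pressed in and the board is back flat on the cutting mat, swatches up. I handed the job in at about 50 s of the 70 s allowed; no verdict was reported.

- **Which board:** The board with the proud eyelet was the one farther from the robot. I pulled it out by its eyelet end, laid it on the mat and took hold of it again by the tail. Then I fed it into the press until it met the back gauge, with about 9 N of contact, and let go.
- **In the press:** After release, the wrist camera put the eyelet within about 1–2 mm of its place.
- **Pressing:** The knob stopped dead after about 20 mm. The push rose by 9–10 N where the die met the eyelet. It peaked at about 33 N downward, about 36 N with the sideways component, and I held it there for 0.4 s.
- **Final pictures:** They show the board near the middle of the mat, the knob back up, and the gripper clear of everything. The other board, the scissors, the pliers and the rest look unmoved. I judged the flush eyelet from the press travel and the pictures, not from a measured height.

**Checks that disagreed:**
- The top and scene cameras differed by 6–12 mm around the press, so I used the wrist camera there.
- The board's front end touched the press table about 2 mm lower than I had computed; it still went in without catching on the guides.

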